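# Zero the rivet scale with both empty cups on it

### The arm

A 6-joint arm with a two-finger parallel gripper is mounted at the origin on the work surface. World frame = base frame: x ahead of the robot, y to its left, z up, the work surface at z = 0. Lengths are in m, angles in rad, forces in N, time in s.
With the tool pointing down it reaches from about 0.225 to 0.875 m from the base axis. Payload 3.4 kg.
Tool frame: the origin (TCP) lies at the very end of the fingers, on their centre line; the grasp point (between the pads) lies 19 mm behind it; z points along the fingers, y is the line along which they close (so a half turn about z gives the same grasp; the last joint's range is limited). The gripper opens to 85 mm and grips with 20 to 120 N. Pads are 22 mm wide; open, the fingers measure 114 mm over their backs; the gripper's body (76 mm by 85 mm) begins 54 mm behind the grasp point. The pads swing forward as they close: fully open they stand 13 mm farther back than shut.
Start: joints at [1.113, 0.276, 1.505, -0, 1.361, -0.121], TCP at [0.19, 0.543, 0.231] pointing down, gripper open.
Joint ranges: [-2.89, 2.89], [-0.75, 2.08], [0.22, 2.7], [-1.18, 4.32], [0.11, 2.71], [-2.7, 2.7]. Speed limits (rad/s): [2.57, 2.57, 3.14, 3.14, 3.14, 3.14].

### API

Orientations are given as a unit quaternion [w, x, y, z].
In Python, from rig import get_state, optics, sign_off gives the robot as it stands.
- The arm moves only by the tool send_rows, never from a script. Its argument "increments" is a list of rows, each an object with "gripper": the gripper's target within -1 to 1 (shut at 1, half-way at 0, fully open at -1); "linear": the shift along the world's x, y, z in m, a list of three; "delta_rot": the turn, a rotation vector about the world's x, y, z in rad, a list of three. In form: [{"gripper": gripper, "linear": [dx, dy, dz], "delta_rot": [rx, ry, rz]}, ...]. A call has 1 to 8 rows; each row is the pose to reach, as a shift and turn from the pose commanded when the call began; what a row does not reach only later rows make up. A row lasts 1/10 s, in which the tool goes at most 50 mm and 8.59 degrees, less where a joint would pass 70% of its speed; a pose out of reach is approached as far as the arm can. A call with a gripper value outside its range is refused whole. The fingers move at their own pace and stop on an object; "newtons" is the grip in N (left out, the last holds). Time passes only in rows, so rows that repeat a pose let the fingers close. It gives the time, the measured TCP pose, the force, the opening and the grip force at its end, in the units of the state.
- get_state(): the state, without advancing time (a new reading comes with each control period).
- optics.get_image(name): name is "side" or "top" or "wrist"; returns a dict with "pixels" (384x512x3 uint8, blue, green, red), "K" (3x3 intrinsics, pixels), "k1" (the pictures are not rectified: a ray, as slopes to the right and down, at radius r is drawn at 1 + k1 r^2 times it, then the intrinsics apply), "rvec" (rotation vector, rad) and "tvec" (3), from world to camera coordinates, as OpenCV has them; the wrist camera has in their place "T_tool_cam" (4x4, takes a point from camera to tool coordinates, whose origin is the TCP and whose axes are the flange's). Camera axes: x right, y down, z forward; pixel columns grow to the right and rows downward; lengths in m; the calibration is good to about 2 mm. A picture is of the moment at which its call begins: read the wrist's pose just before it. There is no depth.
- sign_off(): hands the job in; it is judged then, once.
The state is a dict: "clock": time; "qpos": joint angles; "qd": joint speeds; "effort": joint torques, N m; "position": TCP position; "ee_rot": TCP orientation; "contact_force": force on the tool from outside, world axes, zero at the start; "moment": the same for the moment, N m; "width": finger opening in m; "gripper_force": force on a finger pad.
Only numpy, scipy, OpenCV 4.12 (cv2) and the standard library are available. Lean on these libraries where they do the work, as an engineer would, in place of code of your own. Each camera call takes 0.05 s, during which the arm holds its last target. There are 200 camera calls.

### The job

Nest the empty cup that stands on the bench into the like cup on the scale's pan, so that it sits fully home and upright, and let go of it. Then take the pin punch from its wooden block, reach its thin pin through the hole in the scale's control panel and hold the recessed zero button fully down, and finish while still gripping the punch and holding the button down. The cups stay nested on the pan, and the tape roll, oil can and screwdriver are left alone.

Things in the scene. Friction and masses are not known exactly. Their poses are not given: they have to be found in the camera images.
- scale: grey bench counting scale, fixed, 300 x 220 mm (x, y) and 66 mm high over the pan; origin at the centre of its underside, z up, -x towards its control panel. The control panel is the front 90 mm strip (local x -150 to -60), its top 60 mm above the bench. Behind it lies a square steel pan 196 x 206 mm, top at 66 mm. A display and three flat keys on the panel are only printed, as is a white 24 mm square outline round the hole
- pan_centre (a point): centre of the steel pan's top face, 66 mm above the bench; axes as the scale's
- hole_mouth (a point): centre of the round hole in the control panel, at the panel's surface (60 mm above the bench); hole 13 mm in diameter, vertical; the button's top lies 15 mm below this point when released. 152 mm from the pan's centre
- zero_button (a joint): white recessed button, 11 mm in diameter, inside the hole: 0 = released, 0.004 m = fully down; sprung, starts to move at about 1 N and needs 4 N to be fully down; springs back if released
- cup_a_mid (a point): middle (on the axis, 40 mm above its underside) of the aluminium cup that stands on the scale's pan; z = the cup's axis, up. Cup: 80 mm high, round; the lower 45 mm taper from 50 mm to 40 mm diameter at the foot; above it a straight band, 60 mm outside and 54 mm inside diameter, 35 mm high up to the rim; wall 3 mm; 60 g. Two cups nest with the upper one's shoulder (under its band) on the lower one's rim: then the upper one stands 35 mm higher and its whole band is free
- cup_b_mid (a point): middle (on the axis, 40 mm above its underside) of the like cup that stands on the bench beside the scale; z = its axis, up
- cup_a: the cup on the pan: origin at the centre of its underside
- cup_b: the cup on the bench: origin at the centre of its underside
- punch_mid (a point): middle of the dark round body of the pin punch (16 mm diameter, 70 mm long), on its axis; z along the punch, away from the pin. Punch 110 mm long, 90 g; below the body a steel pin 6 mm in diameter and 40 mm long. It stands pin down in the middle hole of a wooden block 60 x 110 x 48 mm high, its body's lower end on the block's top, so 83 mm above the bench in the middle; the pin is loose in its hole and lifts straight out
- punch_tip (a point): tip of the punch's pin, on its axis, 75 mm below the body's middle
- punch: the pin punch; origin at the pin's tip
- tape_roll: cardboard tape roll, 96 mm across, 25 mm high; to be left alone
- oil_can: steel can, 60 mm across, 120 mm high; to be left alone
- screwdriver: screwdriver lying on the bench; to be left alone
Mind the look-alikes: they are no part of the job. There is more than one size of the punch; the job needs the smallest.

How it is judged:
On the way, in this order (a step that is already met when the one before it is completed fails the run):
1. the bench cup sits nested in the cup on the pan, let go (horizontal distance between cup_b_mid and cup_a_mid below 0.006 m and z of cup_b_mid in the frame of cup_a_mid between 0.03 and 0.039 m and contact force between the fingers and cup_b below 0.1 N), for 0.2 s.
2. the gripped punch holds the button down (value of joint zero_button above 0.003 m and contact force between the fingers and punch above 2 N), for 0.3 s.
At the end, for the whole second after the job is handed in: Button over 3 mm of its 4 mm down, pressed by the gripped punch's pin in the hole (tip over 16.5 mm deep, within 7.5 mm of its axis, grip over 2 N); cups nested (axes within 6 mm, 30 to 39 mm apart in height), upright within 0.12 rad, on the pan within 90 mm of its centre, untouched (all of step 1 and all of step 2 and z of punch_tip in the frame of hole_mouth below -0.0165 m and horizontal distance between punch_tip and hole_mouth below 0.0075 m and angle between each of cup_b_mid, cup_a_mid's own z axis and vertical below 0.12 rad and z of cup_a_mid in the frame of pan_centre between 0.035 and 0.045 m and horizontal distance between cup_a_mid and pan_centre below 0.09 m and contact force between the arm and cup_b below 0.1 N and contact force between each of the arm, the fingers and cup_a below 0.1 N); the arm keeps its last pose, push and grip.
It fails at once if a bystander is moved more than 30 mm (distance of any of tape_roll, oil_can, screwdriver from where it was at the start of the episode above 0.03 m).
It also fails if it takes over 54 s, if anything falls off the work surface, if the arm or the gripper's body presses on something with over 40 N, if the wrist force passes 120 N, or if a joint passes its speed limit or range.

## Working session

There is one attempt and no reset: what is moved stays moved. The work goes in short steps, Python scripts to look and compute and a tool call to move; the robot and the scene stay as the last step left them, time stands still between calls to the robot, and variables do not carry over. Pictures are saved under pics/ and viewed, at most 12 in all, crops included, and the job is handed in when it is done.

Besides the shell and the picture viewer there is one more tool, called as name(argument=value, ...), one argument or row to a line, values as JSON. send_rows: Moves the arm, as the interface text tells. Its arguments: {"type":"object","properties":{"increments":{"type":"array"},"newtons":{"type":"number"}},"required":["increments"]}

```bash
mkdir -p pics; cat > h.py <<'E'
import numpy as np, cv2
from rig import get_state, optics
from scipy.spatial.transform import Rotation as R
def snap(n,f):
    s=get_state(); im=optics.get_image(n); cv2.imwrite(f'pics/{f}.png',im['pixels'])
    if 'rvec' in im:
        Rm=cv2.Rodrigues(np.array(im['rvec'],float))[0]; t=np.array(im['tvec'],float).ravel(); Rc=Rm.T; c=-Rm.T@t
    else:
        q=s['ee_rot']; Rt=R.from_quat([q[1],q[2],q[3],q[0]]).as_matrix(); T=np.array(im['T_tool_cam'])
        Rc=Rt@T[:3,:3]; c=Rt@T[:3,3]+np.array(s['position'])
    np.savez(f'pics/{f}.npz',K=im['K'],k1=im['k1'],Rc=Rc,c=c); return im
def ray(f,uv):
    d=np.load(f'pics/{f}.npz'); k=float(d['k1'])
    p=np.linalg.inv(d['K'])@[uv[0],uv[1],1]; x=p[:2]; y=x.copy()
    for _ in range(30): y=x/(1+k*(y@y))
    return d['c'],d['Rc']@[y[0],y[1],1]
def onz(f,uv,z):
    c,r=ray(f,uv); return (c+r*(z-c[2])/r[2]).round(4)
def proj(f,P):
    d=np.load(f'pics/{f}.npz'); p=d['Rc'].T@(np.array(P)-d['c']); y=p[:2]/p[2]; y=y*(1+float(d['k1'])*(y@y))
    return (d['K']@[y[0],y[1],1])[:2].round(1)
E
python3 - <<'E'
from h import *
a=snap('top','t0'); b=snap('side','s0')
for f in('t0','s0'):
    d=np.load(f'pics/{f}.npz');print(d['c'],d['k1'],d['K'][0,0])
cv2.imwrite('pics/t0b.png',cv2.resize(a['pixels'],(800,600),interpolation=cv2.INTER_CUBIC))
cv2.imwrite('pics/s0b.png',cv2.resize(b['pixels'],(800,600),interpolation=cv2.INTER_CUBIC))
E
```

```text
[0.42283505 0.02386213 1.34218931] -0.013981865078511426 454.8277117870788
[ 0.24066831 -0.89460518  0.94436453] 0.03896696330740108 440.8577680500719
```

View pics/t0b.png

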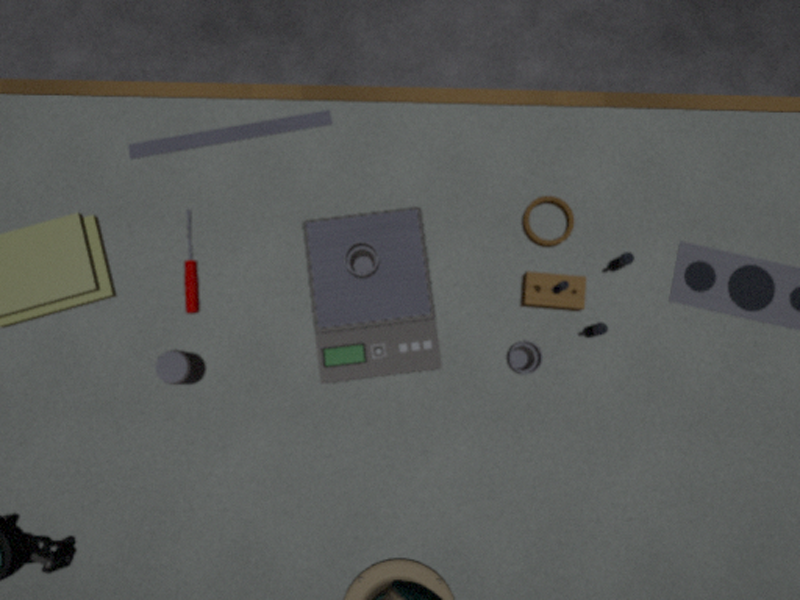

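View pics/s0b.png

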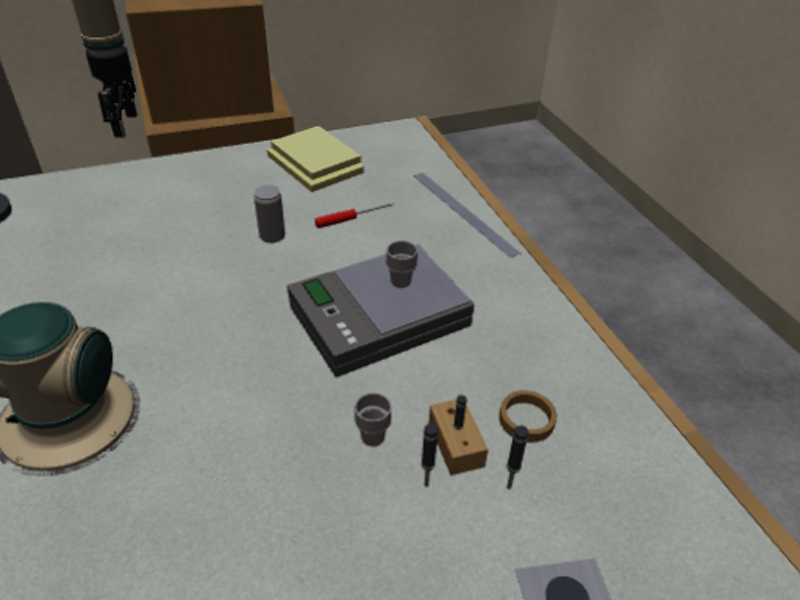

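The top view shows the pan cup at (362,260), the bench cup at (523,357), the hole at (378,351), and the block with its punch at (560,287). The other punches are at (620,262) and (595,330). The one in the block's middle hole fits the description. I'll confirm it with an enlarged crop.

```bash
python3 - <<'E'
from h import *
a=cv2.imread('pics/t0.png'); b=cv2.imread('pics/s0.png')
A=cv2.resize(a[120:250,310:420],None,fx=4.5,fy=4.5,interpolation=cv2.INTER_CUBIC)
B=cv2.resize(b[235:335,215:365],None,fx=4,fy=4,interpolation=cv2.INTER_CUBIC)[:585,:]
W=np.zeros((600,800,3),np.uint8)
A=cv2.resize(a[155:245,315:415],None,fx=4,fy=4,interpolation=cv2.INTER_CUBIC)
B=cv2.resize(b[240:320,260:360],None,fx=4,fy=4,interpolation=cv2.INTER_CUBIC)
W[:A.shape[0],:400]=A; W[:B.shape[0],400:]=B
cv2.imwrite('pics/c0.png',np.clip(W*1.8,0,255))
s=.64
for n,p,z in[('cupA',(362,260),.146),('cupB',(523,356),.08),('hole',(378,351),.06),('punch top',(562,286),.118),('tapeR',(548,221),.025),('oil',(173,367),.12),
 ('blk',(525,272),.048),('blk',(585,276),.048),('blk',(584,309),.048),('blk',(523,305),.048),('pan',(304,222),.066),('pan',(420,208),.066),('pan',(434,313),.066),('pan',(315,328),.066),('sd',(190,260),0.01),
 ('p2 top',(627,259),.1),('p2 tip',(605,271),0.0),('p3 top',(602,328),.1),('p3tip',(580,334),0.)]:
  print(n,onz('t0',np.array(p)*s,z))
for n,p,z in[('cupA',(402,249),.146),('cupB',(373,405),.08),('hole',(330,311),.06),('punch top',(461,398),.118)]:
  print(n,onz('s0',np.array(p)*s,z))
E
```

```text
cupA [0.6309 0.077  0.146 ]
cupB [ 0.4764 -0.2102  0.08  ]
hole [0.4804 0.0474 0.06  ]
punch top [ 0.5979 -0.2711  0.118 ]
tapeR [ 0.7348 -0.2677  0.025 ]
oil [0.4423 0.3968 0.12  ]
blk [ 0.6324 -0.2197  0.048 ]
blk [ 0.6275 -0.3306  0.048 ]
blk [ 0.5662 -0.3281  0.048 ]
blk [ 0.571  -0.2161  0.048 ]
pan [0.7129 0.1887 0.066 ]
pan [ 0.744  -0.0233  0.066 ]
pan [ 0.5508 -0.052   0.066 ]
pan [0.5188 0.1617 0.066 ]
sd [0.6471 0.41   0.01  ]
p2 top [ 0.6515 -0.3914  0.1   ]
p2 tip [ 0.6456 -0.3822  0.    ]
p3 top [ 0.5276 -0.3453  0.1   ]
p3tip [ 0.5237 -0.3331  0.    ]
cupA [0.6356 0.0804 0.146 ]
cupB [ 0.4761 -0.212   0.08  ]
hole [0.4795 0.0481 0.06  ]
punch top [ 0.6001 -0.2742  0.118 ][ WARN:0@0.546] global loadsave.cpp:1063 imwrite_ Unsupported depth image for selected encoder is fallbacked to CV_8U.
```

View pics/c0.png

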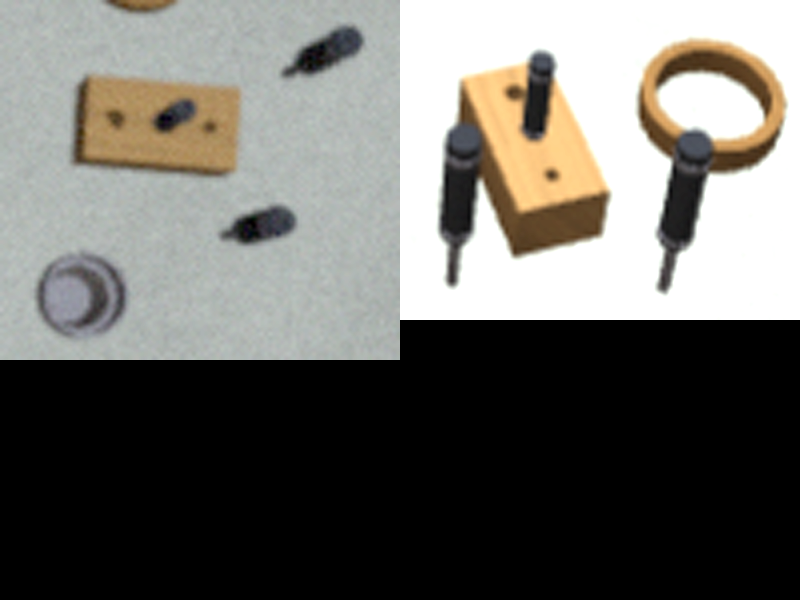

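The crop shows that the punch in the block's middle hole is clearly the smallest of the three. The two others stand larger on the bench. I'll go above the bench cup first.

send_rows(
  increments=[
    {"gripper":-1,"linear":[0.286,-0.754,0.0],"delta_rot":[0,0,0]},
    {"gripper":-1,"linear":[0.286,-0.754,0.0],"delta_rot":[0,0,0]},
    {"gripper":-1,"linear":[0.286,-0.754,0.0],"delta_rot":[0,0,0]},
    {"gripper":-1,"linear":[0.286,-0.754,0.0],"delta_rot":[0,0,0]},
    {"gripper":-1,"linear":[0.286,-0.754,0.0],"delta_rot":[0,0,0]},
    {"gripper":-1,"linear":[0.286,-0.754,0.0],"delta_rot":[0,0,0]},
    {"gripper":-1,"linear":[0.286,-0.754,0.0],"delta_rot":[0,0,0]},
    {"gripper":-1,"linear":[0.286,-0.754,0.0],"delta_rot":[0,0,0]},
  ],
  newtons=30,
)

```text
clock: 0.9
position: [0.3318, 0.1669, 0.2313]
ee_rot: [0.0, 0.167, 0.986, 0.0]
contact_force: [1.0, 0.3, -0.2]
width: 0.0854
gripper_force: 0.0
```

send_rows(
  increments=[
    {"gripper":-1,"linear":[0.144,-0.378,-0.03],"delta_rot":[0,0,0]},
    {"gripper":-1,"linear":[0.144,-0.378,-0.03],"delta_rot":[0,0,0]},
    {"gripper":-1,"linear":[0.144,-0.378,-0.03],"delta_rot":[0,0,0]},
    {"gripper":-1,"linear":[0.144,-0.378,-0.03],"delta_rot":[0,0,0]},
    {"gripper":-1,"linear":[0.144,-0.378,-0.03],"delta_rot":[0,0,0]},
    {"gripper":-1,"linear":[0.144,-0.378,-0.03],"delta_rot":[0,0,0]},
    {"gripper":-1,"linear":[0.144,-0.378,-0.03],"delta_rot":[0,0,0]},
    {"gripper":-1,"linear":[0.144,-0.378,-0.03],"delta_rot":[0,0,0]},
  ],
)

```text
clock: 1.7
position: [0.474, -0.2061, 0.2012]
ee_rot: [-0.0, 0.168, 0.986, 0.0]
contact_force: [1.1, -0.3, 0.9]
width: 0.0854
gripper_force: 0.0
```

send_rows(
  increments=[
    {"gripper":-1,"linear":[0,0,0],"delta_rot":[0,0,0]},
    {"gripper":-1,"linear":[0,0,0],"delta_rot":[0,0,0]},
  ],
)

```text
clock: 1.9
position: [0.4735, -0.2047, 0.2007]
ee_rot: [-0.001, 0.169, 0.986, 0.001]
contact_force: [-1.0, 1.0, -0.4]
width: 0.0854
gripper_force: 0.0
```

```bash
python3 - <<'E'
from h import *
w=snap('wrist','w1'); cv2.imwrite('pics/w1b.png',cv2.resize(w['pixels'],(800,600)))
s=get_state();print(s['position'],s['ee_rot'],np.array(w['T_tool_cam']).round(3).tolist())
print(proj('w1',[.476,-.211,.08])/.64,proj('w1',[.6,-.272,.118])/.64)
E
```

```text
[ 0.47316412 -0.20354525  0.20100654] [-1.08078211e-03  1.67999164e-01  9.85786258e-01  7.52876543e-04] [[-0.0, -0.952, -0.305, 0.077], [1.0, -0.0, -0.001, -0.0], [0.001, -0.305, 0.952, -0.142], [0.0, 0.0, 0.0, 1.0]]
[394.6875 294.0625] [368.125 530.625]
```

View pics/w1b.png

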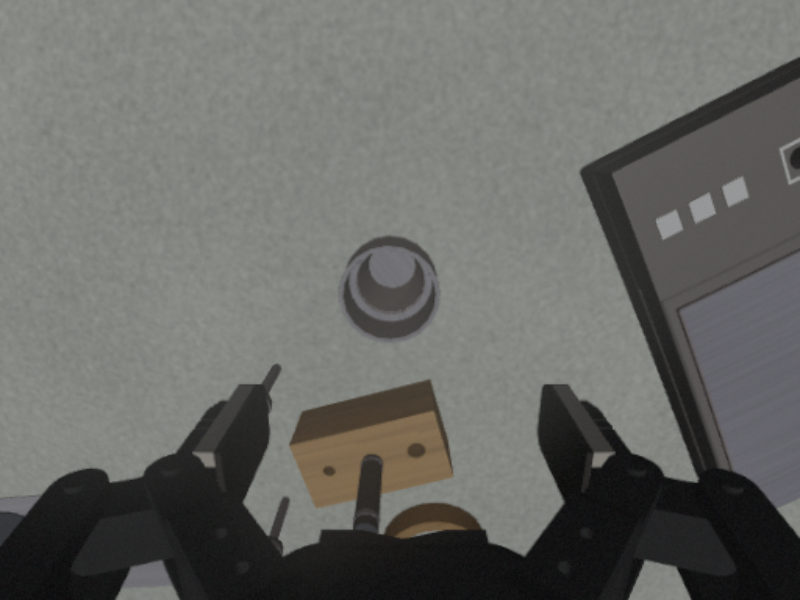

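The wrist view shows the bench cup's rim as a circle centred at (389.5,288) with a radius of about 49 px.

```bash
python3 - <<'E'
from h import *
print(onz('w1',np.array([389.5,288])*.64,.08))
print([onz('w1',np.array(p)*.64,.08) for p in [(340,288),(439,288)]])
s=get_state();print(s['clock'],s['position'],s['qd'])
E
```

```text
[ 0.4715 -0.2126  0.08  ]
[array([ 0.4619, -0.2397,  0.08  ]), array([ 0.481 , -0.1856,  0.08  ])]
1.95 [ 0.47316412 -0.20354525  0.20100654] [ 0.02193672 -0.02321036  0.0148175   0.00073683  0.00012917 -0.00154027]
```

send_rows(
  increments=[
    {"gripper":-1,"linear":[0,0,-0.05],"delta_rot":[0,0,0]},
    {"gripper":-1,"linear":[0,0,-0.05],"delta_rot":[0,0,0]},
    {"gripper":-1,"linear":[0,0,-0.05],"delta_rot":[0,0,0]},
    {"gripper":-1,"linear":[0,0,-0.05],"delta_rot":[0,0,0]},
  ],
)

```text
clock: 2.35
position: [0.4749, -0.2038, 0.1537]
ee_rot: [0.002, 0.167, 0.986, -0.0]
contact_force: [0.4, -0.5, 0.3]
width: 0.0852
gripper_force: 0.0
```

```bash
python3 - <<'E'
from h import *
for i in range(3):
  s=get_state();print(s['clock'],s['position'],s['qd']); snap('wrist','w2')
E
```

```text
2.35 [ 0.47492175 -0.2038334   0.15368339] [-0.00693465 -0.00354101 -0.01483359 -0.00077604 -0.00451142 -0.00102957]
2.4 [ 0.47515336 -0.20414228  0.15390004] [-0.00580371  0.0007885  -0.00338724  0.00036961 -0.0055114   0.00031318]
2.45 [ 0.47511668 -0.20425557  0.15381641] [-0.00397786  0.00342011  0.00586887  0.00102428 -0.00227289 -0.00125272]
```

send_rows(
  increments=[
    {"gripper":-1,"linear":[0,-0.008,-0.04],"delta_rot":[0,0,0]},
    {"gripper":-1,"linear":[0,-0.008,-0.07],"delta_rot":[0,0,0]},
    {"gripper":-1,"linear":[0,-0.008,-0.1],"delta_rot":[0,0,0]},
    {"gripper":-1,"linear":[0,-0.008,-0.112],"delta_rot":[0,0,0]},
    {"gripper":-1,"linear":[0,-0.008,-0.112],"delta_rot":[0,0,0]},
    {"gripper":0.2,"linear":[0,-0.008,-0.112],"delta_rot":[0,0,0]},
    {"gripper":0.6,"linear":[0,-0.008,-0.112],"delta_rot":[0,0,0]},
    {"gripper":1,"linear":[0,-0.008,-0.112],"delta_rot":[0,0,0]},
  ],
)

```text
clock: 3.3
position: [0.4752, -0.2129, 0.0415]
ee_rot: [0.002, 0.168, 0.986, -0.001]
contact_force: [-0.0, -1.1, 5.3]
width: 0.0584
gripper_force: 32.0
```

send_rows(
  increments=[
    {"gripper":1,"linear":[0,0,0],"delta_rot":[0,0,0]},
    {"gripper":1,"linear":[0,0,0],"delta_rot":[0,0,0]},
    {"gripper":1,"linear":[0,0,0],"delta_rot":[0,0,0]},
    {"gripper":1,"linear":[0,0,0],"delta_rot":[0,0,0]},
  ],
)

```text
clock: 3.7
position: [0.4752, -0.2129, 0.0416]
ee_rot: [0.002, 0.168, 0.986, -0.001]
contact_force: [0.5, -1.5, 6.5]
width: 0.0582
gripper_force: 32.1
```

send_rows(
  increments=[
    {"gripper":1,"linear":[0,0,0.05],"delta_rot":[0,0,0]},
    {"gripper":1,"linear":[0,0,0.1],"delta_rot":[0,0,0]},
    {"gripper":1,"linear":[0,0,0.15],"delta_rot":[0,0,0]},
    {"gripper":1,"linear":[0,0,0.19],"delta_rot":[0,0,0]},
    {"gripper":1,"linear":[0.02,0.04,0.19],"delta_rot":[0,0,0]},
    {"gripper":1,"linear":[0.04,0.085,0.19],"delta_rot":[0,0,0]},
    {"gripper":1,"linear":[0.06,0.13,0.19],"delta_rot":[0,0,0]},
    {"gripper":1,"linear":[0.08,0.17,0.19],"delta_rot":[0,0,0]},
  ],
)

```text
clock: 4.5
position: [0.5541, -0.04, 0.2304]
ee_rot: [0.0, 0.168, 0.986, 0.0]
contact_force: [0.3, -1.2, -1.1]
width: 0.0582
gripper_force: 33.6
```

send_rows(
  increments=[
    {"gripper":1,"linear":[0,0,0],"delta_rot":[0,0,0]},
    {"gripper":1,"linear":[0,0,0],"delta_rot":[0,0,0]},
    {"gripper":1,"linear":[0,0,0],"delta_rot":[0,0,0]},
  ],
)

```text
clock: 4.8
position: [0.5533, -0.0428, 0.2297]
ee_rot: [-0.0, 0.168, 0.986, -0.0]
contact_force: [0.1, -0.2, 0.2]
width: 0.0582
gripper_force: 33.6
```

```bash
python3 - <<'E'
from h import *
s=get_state();print(s['clock'],s['position'],s['ee_rot'],s['width'])
w=snap('wrist','w3'); t=snap('top','t3'); 
W=np.zeros((600,800,3),np.uint8)
W[:384,:512]=w['pixels']
c=t['pixels'][110:240,190:290]; W[:384,512:800]=cv2.resize(t['pixels'][130:258,190:286],(288,384),interpolation=cv2.INTER_CUBIC)
d=snap('side','s3')['pixels']
W[384:600,:]=cv2.resize(d[120:228,150:550][:, :400] if d.shape[1]>=550 else d[140:221,170:470],(800,216),interpolation=cv2.INTER_CUBIC)
cv2.imwrite('pics/m3.png',cv2.convertScaleAbs(W,alpha=1.6))
p=np.array(s['position'])
E
```

```text
4.8 [ 0.55330594 -0.0427948   0.22974884] [-2.26401084e-04  1.67806443e-01  9.85819870e-01 -3.59770124e-04] 0.05817310858621146
```

View pics/m3.png

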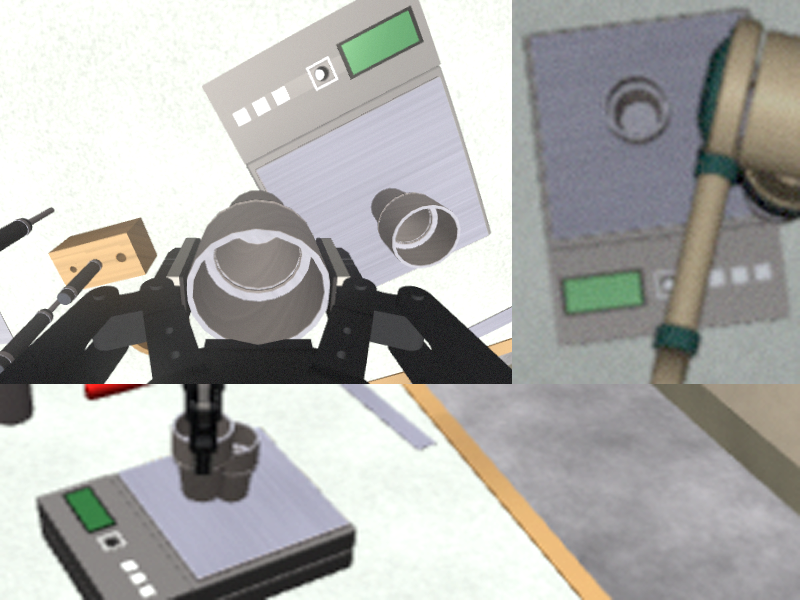

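The montage shows the wrist view at native pixels. The held cup's rim runs x 187–330 with its top at 229. The pan cup's rim runs x 390–457, y 205–267. The cup hangs upright in the side view. I'll fit circles to these outlines and overlay them.

```bash
cat >> h.py <<'E'
def circ(f,c,z,r=.03,n=120):
    return np.array([proj(f,[c[0]+r*np.cos(a),c[1]+r*np.sin(a),z]) for a in np.linspace(0,2*np.pi,n)])
def edgefit(f,c0,z,r,reach=5,w=None):
    """refine circle centre on the grey gradient, brute force (mm steps)"""
    g=cv2.GaussianBlur(cv2.cvtColor(cv2.imread(f'pics/{f}.png'),cv2.COLOR_BGR2GRAY),(0,0),1).astype(np.float32)
    G=np.hypot(cv2.Sobel(g,5,1,0),cv2.Sobel(g,5,0,1)); best=[]
    for dx in np.arange(-reach,reach+.1,.5):
        for dy in np.arange(-reach,reach+.1,.5):
            c=np.array(c0)+[dx/1e3,dy/1e3]; sc=0
            for rr in r:
                p=circ(f,c,z,rr,72).astype(np.float32)
                if w: p=p[(p[:,1]<w)]
                sc+=np.minimum(cv2.remap(G,p[:,0][None],p[:,1][None],1)[0],60).mean()
            best.append((sc,*c))
    best=np.array(sorted(best)[::-1][:8]); return best[:,1:].mean(0).round(4),best[:,1:].std(0).round(4)
E
python3 - <<'E'
from h import *
from scipy.optimize import least_squares
def bb(c,z,m,wt):
    q=circ('w3',c,z); v=np.array([q[:,0].min(),q[:,0].max(),q[:,1].min(),q[:,1].max()]); return (v-m)*wt
a=least_squares(lambda c:bb(c,.146,[390,457,205,267],[1,1,1,1]),[.633,.078],x_scale=.01,diff_step=1e-3);
b=least_squares(lambda c:bb(c,.268,[187.5,330,229,0],[1,1,1,0]),[.5533,-.043],x_scale=.01,diff_step=1e-2)
print(a.x,a.fun,b.x,b.fun)
A=edgefit('w3',a.x,.146,[.03,.027]);B=edgefit('w3',b.x,.268,[.03,.027],w=335);print(A,B)
im=cv2.resize(cv2.imread('pics/w3.png')[170:360,170:480],None,fx=2.5,fy=2.5,interpolation=cv2.INTER_CUBIC)
for c,z in((A[0],.146),(B[0],.268)):
    q=((circ('w3',c,z)+.5-[170,170])*2.5).astype(int); cv2.polylines(im,[q],True,(0,255,0),1)
cv2.imwrite('pics/o3.png',im)
E
```

```text
[0.63364375 0.07627719] [-1.3  1.3 -1.1  1.4] [ 0.55472256 -0.04333918] [-2.4  2.3  0.4  0. ]
(array([0.6342, 0.0775]), array([0.0004, 0.0008])) (array([ 0.5543, -0.0434]), array([0.0004, 0.0004]))
```

View pics/o3.png

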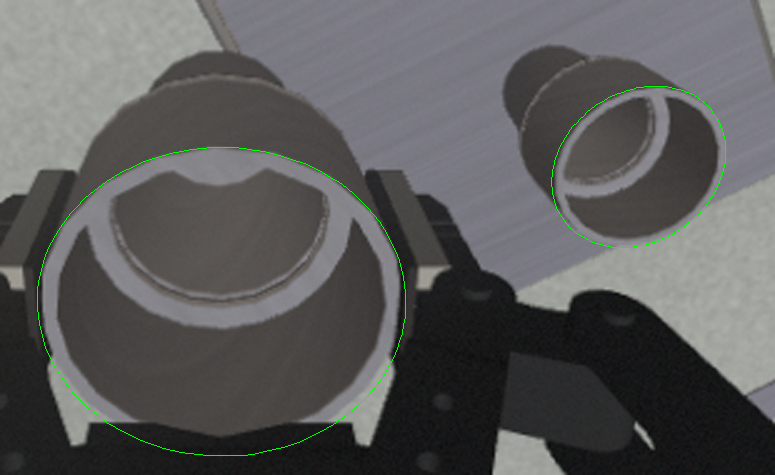

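send_rows(
  increments=[
    {"gripper":1,"linear":[0.026,0.04,0],"delta_rot":[0,0,0]},
    {"gripper":1,"linear":[0.052,0.08,0],"delta_rot":[0,0,0]},
    {"gripper":1,"linear":[0.072,0.108,0],"delta_rot":[0,0,0]},
    {"gripper":1,"linear":[0.0797,0.1209,0],"delta_rot":[0,0,0]},
    {"gripper":1,"linear":[0.0797,0.1209,0],"delta_rot":[0,0,0]},
    {"gripper":1,"linear":[0.0797,0.1209,0],"delta_rot":[0,0,0]},
    {"gripper":1,"linear":[0.0797,0.1209,0],"delta_rot":[0,0,0]},
  ],
)

```text
clock: 5.65
position: [0.6327, 0.0771, 0.2299]
ee_rot: [-0.0, 0.168, 0.986, -0.0]
contact_force: [-1.0, -0.2, -0.7]
width: 0.0581
gripper_force: 33.6
```

```bash
python3 - <<'E'
from h import *
s=get_state();print(s['clock'],s['position'],s['ee_rot'],s['width'],s['contact_force'])
snap('wrist','w4'); p=s['position']
snap('side','s4')
B=edgefit('w4',[.634,.0775],p[2]+.0384,[.03,.027],w=335); print(B)
print(edgefit('s4',[.634,.0775],.146,[.03],reach=4))
E
```

```text
5.65 [0.63270796 0.07710973 0.22986772] [-3.07021763e-04  1.68426470e-01  9.85714060e-01 -4.71956191e-04] 0.05805300813571889 [-0.9704942  -0.15104312 -0.74684576]
(array([0.6338, 0.0765]), array([0.0004, 0.0004]))
(array([0.6334, 0.075 ]), array([0.0003, 0.0013]))
```

send_rows(
  increments=[
    {"gripper":1,"linear":[0,0,-0.02],"delta_rot":[0,0,0]},
    {"gripper":1,"linear":[0,0,-0.035],"delta_rot":[0,0,0]},
    {"gripper":1,"linear":[0,0,-0.045],"delta_rot":[0,0,0]},
    {"gripper":1,"linear":[0,0,-0.055],"delta_rot":[0,0,0]},
    {"gripper":1,"linear":[0,0,-0.063],"delta_rot":[0,0,0]},
    {"gripper":1,"linear":[0,0,-0.068],"delta_rot":[0,0,0]},
    {"gripper":1,"linear":[0,0,-0.068],"delta_rot":[0,0,0]},
  ],
)

```text
clock: 6.45
position: [0.6333, 0.0788, 0.1611]
ee_rot: [-0.001, 0.168, 0.986, -0.0]
contact_force: [0.1, 1.0, -0.2]
width: 0.0586
gripper_force: 33.6
```

send_rows(
  increments=[
    {"gripper":1,"linear":[0,0,-0.006],"delta_rot":[0,0,0]},
    {"gripper":1,"linear":[0,0,-0.01],"delta_rot":[0,0,0]},
    {"gripper":1,"linear":[0,0,-0.014],"delta_rot":[0,0,0]},
    {"gripper":1,"linear":[0,0,-0.016],"delta_rot":[0,0,0]},
    {"gripper":1,"linear":[0,0,-0.016],"delta_rot":[0,0,0]},
    {"gripper":1,"linear":[0,0,-0.016],"delta_rot":[0,0,0]},
  ],
)

```text
clock: 7.05
position: [0.6342, 0.0793, 0.1462]
ee_rot: [0.001, 0.168, 0.986, 0.001]
contact_force: [1.4, 1.2, 2.1]
width: 0.0581
gripper_force: 33.7
```

send_rows(
  increments=[
    {"gripper":1,"linear":[0,0,-0.002],"delta_rot":[0,0,0]},
    {"gripper":1,"linear":[0,0,-0.0035],"delta_rot":[0,0,0]},
    {"gripper":1,"linear":[0,0,-0.0035],"delta_rot":[0,0,0]},
    {"gripper":1,"linear":[0,0,-0.0035],"delta_rot":[0,0,0]},
  ],
)

```text
clock: 7.45
position: [0.6349, 0.08, 0.145]
ee_rot: [0.002, 0.168, 0.986, 0.001]
contact_force: [-0.6, 4.1, 11.2]
width: 0.058
gripper_force: 34.7
```

send_rows(
  increments=[
    {"gripper":0.0,"linear":[0,0,0.001],"delta_rot":[0,0,0]},
    {"gripper":-0.4,"linear":[0,0,0.001],"delta_rot":[0,0,0]},
    {"gripper":-0.7,"linear":[0,0,0.001],"delta_rot":[0,0,0]},
    {"gripper":-1,"linear":[0,0,0.001],"delta_rot":[0,0,0]},
    {"gripper":-1,"linear":[0,0,0.001],"delta_rot":[0,0,0]},
    {"gripper":-1,"linear":[0,0,0.001],"delta_rot":[0,0,0]},
  ],
)

```text
clock: 8.05
position: [0.6334, 0.0787, 0.1428]
ee_rot: [-0.0, 0.168, 0.986, -0.0]
contact_force: [-0.4, 0.2, 0.1]
width: 0.0854
gripper_force: 0.0
```

send_rows(
  increments=[
    {"gripper":-1,"linear":[0,0,0.03],"delta_rot":[0,0,0]},
    {"gripper":-1,"linear":[0,0,0.07],"delta_rot":[0,0,0]},
    {"gripper":-1,"linear":[0,0,0.11],"delta_rot":[0,0,0]},
    {"gripper":-1,"linear":[-0.03,-0.04,0.11],"delta_rot":[0,0,0]},
    {"gripper":-1,"linear":[-0.04,-0.08,0.11],"delta_rot":[0,0,0]},
    {"gripper":-1,"linear":[-0.05,-0.12,0.11],"delta_rot":[0,0,0]},
    {"gripper":-1,"linear":[-0.05,-0.15,0.11],"delta_rot":[0,0,0]},
    {"gripper":-1,"linear":[-0.05,-0.15,0.11],"delta_rot":[0,0,0]},
  ],
)

```text
clock: 8.85
position: [0.5833, -0.075, 0.2532]
ee_rot: [0.0, 0.17, 0.985, -0.001]
contact_force: [-0.4, -0.0, 0.2]
width: 0.085
gripper_force: 0.0
```

```bash
python3 - <<'E'
from h import *
s=get_state();print(s['clock'],s['position'],s['contact_force'],s['width'])
w=snap('wrist','w5')['pixels']; d=snap('side','s5')['pixels']
q=proj('s5',[.634,.078,.12]).astype(int)
W=np.hstack([cv2.resize(w,(512,384)),cv2.resize(d[q[1]-64:q[1]+64,q[0]-48:q[0]+48],(288,384),interpolation=cv2.INTER_CUBIC)])
cv2.imwrite('pics/m5.png',cv2.convertScaleAbs(W,alpha=1.6))
for f in('w5','s5'): print(edgefit(f,[.634,.078],.181,[.03,.027]))
E
```

```text
8.85 [ 0.583289   -0.07500806  0.25324189] [-0.39035171 -0.00534091  0.22554015] 0.08502079580105787
(array([0.6362, 0.0791]), array([0.0004, 0.0004]))
(array([0.6384, 0.0827]), array([0.0005, 0.0003]))
```

View pics/m5.png

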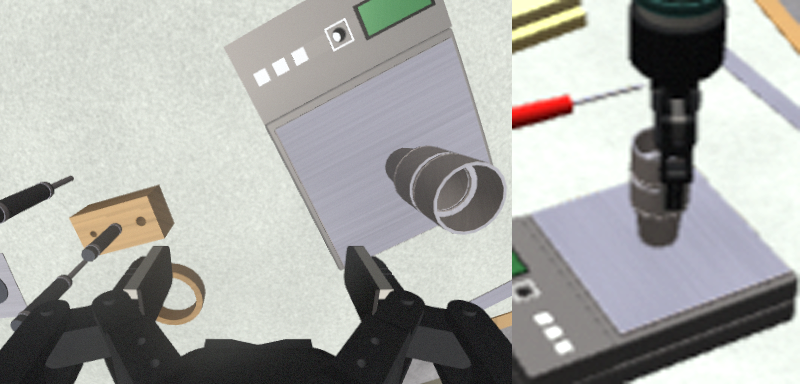

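The cups are nested, with both bands abutting and the stack upright. Next I go above the punch, turning -60° so the fingers close clear of the two large punches.

send_rows(
  increments=[
    {"gripper":-1,"linear":[0.003,-0.025,-0.01],"delta_rot":[0,0,-0.14]},
    {"gripper":-1,"linear":[0.006,-0.05,-0.01],"delta_rot":[0,0,-0.28]},
    {"gripper":-1,"linear":[0.008,-0.08,-0.01],"delta_rot":[0,0,-0.42]},
    {"gripper":-1,"linear":[0.01,-0.11,-0.01],"delta_rot":[0,0,-0.56]},
    {"gripper":-1,"linear":[0.012,-0.14,-0.01],"delta_rot":[0,0,-0.7]},
    {"gripper":-1,"linear":[0.014,-0.17,-0.01],"delta_rot":[0,0,-0.84]},
    {"gripper":-1,"linear":[0.016,-0.2,-0.01],"delta_rot":[0,0,-0.98]},
    {"gripper":-1,"linear":[0.016,-0.2,-0.01],"delta_rot":[0,0,-1.05]},
  ],
)

```text
clock: 9.75
position: [0.6004, -0.2736, 0.2424]
ee_rot: [0.0, 0.641, 0.767, -0.001]
contact_force: [0.5, 0.9, 0.5]
width: 0.0851
gripper_force: 0.0
```

send_rows(
  increments=[
    {"gripper":-1,"linear":[0,0,-0.02],"delta_rot":[0,0,0]},
    {"gripper":-1,"linear":[0,0,-0.05],"delta_rot":[0,0,0]},
    {"gripper":-1,"linear":[0,0,-0.05],"delta_rot":[0,0,0]},
    {"gripper":-1,"linear":[0,0,-0.05],"delta_rot":[0,0,0]},
  ],
)

```text
clock: 10.15
position: [0.6, -0.2699, 0.193]
ee_rot: [-0.001, 0.639, 0.77, 0.0]
contact_force: [-0.2, -0.2, 0.5]
width: 0.0854
gripper_force: 0.0
```

```bash
python3 - <<'E'
from h import *
s=get_state();print(s['clock'],s['position'],s['ee_rot'],s['qpos'])
w=snap('wrist','w6')['pixels']
cv2.imwrite('pics/w6b.png',cv2.convertScaleAbs(cv2.resize(w,(800,600),interpolation=cv2.INTER_CUBIC),alpha=1.6))
print(proj('w6',[.599,-.273,.118])/.64,proj('w6',[.599,-.273,.048])/.64)
print('hole w5',onz('w5',(338.5,36),.06),'punch w5',onz('w5',(87,258),.118))
E
```

```text
10.15 [ 0.5999504  -0.26989608  0.19299673] [-7.21961292e-04  6.38600615e-01  7.69537996e-01  8.52316554e-05] [-5.28655553e-01  4.22178407e-01  1.37585409e+00  4.14476435e-04
  1.34495688e+00 -7.14187702e-01]
[398.125   318.90625] [399.21875 280.46875]
hole w5 [0.4834 0.0466 0.06  ] punch w5 [ 0.6043 -0.2764  0.118 ]
```

View pics/w6b.png

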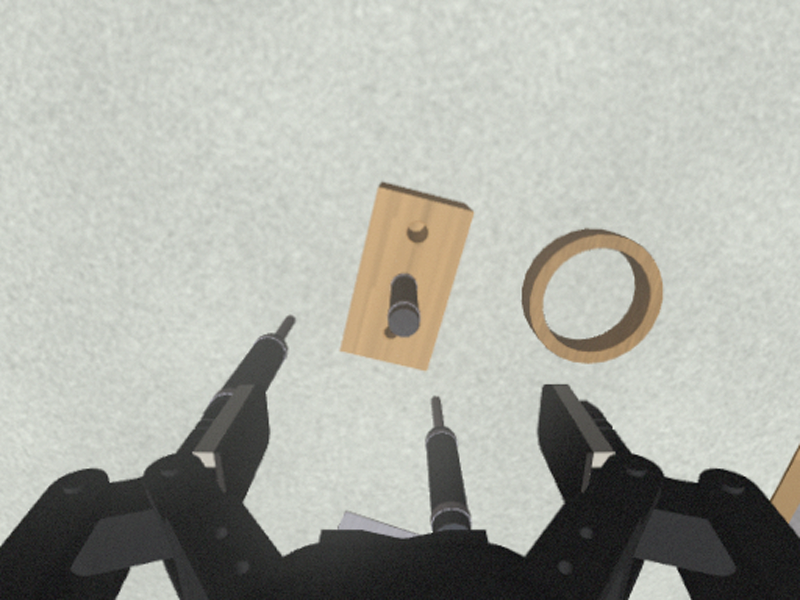

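The punch's top centre is at (404,321), slightly right of the prediction. The large punches sit clear to the left and behind.

```bash
python3 - <<'E'
from h import *
print(onz('w6',np.array((404,321))*.64,.118), onz('w6',np.array((404,283))*.64,.05))
print([get_state()['position'] for _ in range(2)][0], R.from_quat([.6386,.7695,0,0]).apply([0,1,0]))
E
```

```text
[ 0.602  -0.2736  0.118 ] [ 0.6021 -0.2736  0.05  ]
[ 0.60055372 -0.27048804  0.19420345] [0.98286417 0.18433131 0.        ]
```

send_rows(
  increments=[
    {"gripper":-1,"linear":[0.001,-0.0035,-0.04],"delta_rot":[0,0,0]},
    {"gripper":-1,"linear":[0.001,-0.0035,-0.08],"delta_rot":[0,0,0]},
    {"gripper":-1,"linear":[0.001,-0.0035,-0.11],"delta_rot":[0,0,0]},
    {"gripper":-1,"linear":[0.001,-0.0035,-0.122],"delta_rot":[0,0,0]},
    {"gripper":-1,"linear":[0.001,-0.0035,-0.122],"delta_rot":[0,0,0]},
    {"gripper":0.2,"linear":[0.001,-0.0035,-0.122],"delta_rot":[0,0,0]},
    {"gripper":1,"linear":[0.001,-0.0035,-0.122],"delta_rot":[0,0,0]},
    {"gripper":1,"linear":[0.001,-0.0035,-0.122],"delta_rot":[0,0,0]},
  ],
  newtons=50,
)

```text
clock: 11.0
position: [0.6017, -0.2753, 0.0733]
ee_rot: [0.002, 0.639, 0.769, 0.0]
contact_force: [0.2, 0.1, 0.3]
width: 0.0441
gripper_force: 0.0
```

send_rows(
  increments=[
    {"gripper":1,"linear":[0,0,0],"delta_rot":[0,0,0]},
    {"gripper":1,"linear":[0,0,0],"delta_rot":[0,0,0]},
    {"gripper":1,"linear":[0,0,0],"delta_rot":[0,0,0]},
    {"gripper":1,"linear":[0,0,0],"delta_rot":[0,0,0]},
  ],
)

```text
clock: 11.4
position: [0.601, -0.2748, 0.0721]
ee_rot: [0.001, 0.639, 0.769, 0.0]
contact_force: [-1.5, 0.2, 5.0]
width: 0.015
gripper_force: 48.6
```

send_rows(
  increments=[
    {"gripper":1,"linear":[0,0,0.04],"delta_rot":[0,0,0]},
    {"gripper":1,"linear":[0,0,0.08],"delta_rot":[0,0,0]},
    {"gripper":1,"linear":[0,0,0.11],"delta_rot":[0,0,0]},
    {"gripper":1,"linear":[-0.015,0.04,0.11],"delta_rot":[0,0,0]},
    {"gripper":1,"linear":[-0.03,0.08,0.11],"delta_rot":[0,0,0]},
    {"gripper":1,"linear":[-0.045,0.12,0.11],"delta_rot":[0,0,0]},
    {"gripper":1,"linear":[-0.06,0.16,0.11],"delta_rot":[0,0,0]},
    {"gripper":1,"linear":[-0.075,0.2,0.11],"delta_rot":[0,0,0]},
  ],
)

```text
clock: 12.2
position: [0.5244, -0.0731, 0.1806]
ee_rot: [-0.0, 0.639, 0.769, -0.0]
contact_force: [0.8, 0.8, -1.2]
width: 0.0148
gripper_force: 49.7
```

send_rows(
  increments=[
    {"gripper":1,"linear":[-0.015,0.04,0],"delta_rot":[0,0,0]},
    {"gripper":1,"linear":[-0.03,0.08,0],"delta_rot":[0,0,0]},
    {"gripper":1,"linear":[-0.044,0.112,0],"delta_rot":[0,0,0]},
    {"gripper":1,"linear":[-0.044,0.12,0],"delta_rot":[0,0,0]},
    {"gripper":1,"linear":[-0.044,0.12,-0.03],"delta_rot":[0,0,0]},
    {"gripper":1,"linear":[-0.044,0.12,-0.04],"delta_rot":[0,0,0]},
    {"gripper":1,"linear":[-0.044,0.12,-0.04],"delta_rot":[0,0,0]},
    {"gripper":1,"linear":[-0.044,0.12,-0.04],"delta_rot":[0,0,0]},
  ],
)

```text
clock: 13.0
position: [0.4821, 0.0447, 0.1413]
ee_rot: [-0.0, 0.639, 0.769, -0.0]
contact_force: [0.4, -0.2, -1.1]
width: 0.0144
gripper_force: 49.7
```

```bash
python3 - <<'E'
from h import *
s=get_state();print(s['clock'],s['position'],s['ee_rot'],s['gripper_force'])
w=snap('wrist','w7')['pixels']; d=snap('side','s7')['pixels']; snap('top','t7')
print(proj('w7',[s['position'][0],s['position'][1],s['position'][2]-.064]),proj('w7',[.4815,.047,.06]))
q=proj('s7',[.4815,.047,.07]).astype(int);print(q)
x,y=q[0]-40,q[1]-50
W=np.hstack([cv2.resize(w[40:290,130:380],(450,450),interpolation=cv2.INTER_CUBIC),cv2.resize(d[y:y+90,x:x+70],(350,450),interpolation=cv2.INTER_CUBIC)])
cv2.imwrite('pics/m7.png',cv2.convertScaleAbs(W,alpha=1.6))
E
```

```text
13.0 [0.4821127  0.0447413  0.14129581] [-8.06998481e-06  6.39488257e-01  7.68800857e-01 -1.09249763e-04] 49.653611183166504
[256.6 205.5] [256.5 194.9]
[211 196]
```

View pics/m7.png

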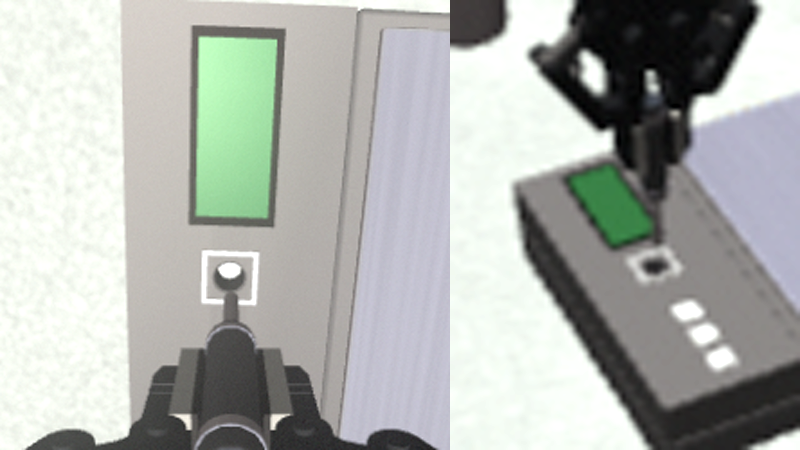

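Wrist crop: the pin tip is at (231,296) and the white square and hole are centred at (230,277). The side view shows the tip just above the hole.

```bash
python3 - <<'E'
from h import *
n=lambda u,v:(u/1.8+130-.3,v/1.8+40-.3)
print('hole w',onz('w7',n(230,277),.06),'tip w',onz('w7',n(231,297),.0775))
x,y=211-40,196-50
print('hole s',onz('s7',(x+656/5-90-.4,y+265/5-.4),.06),'tip s',onz('s7',(x+(657-450)/5-.4,y+240/5-.4),.0775))
g=cv2.imread('pics/w7.png');
# white square by threshold
h=g[165:215,235:280].astype(int).min(2); print(h.max())
m=((h>150)).astype(np.uint8); k,l,st,c=cv2.connectedComponentsWithStats(m)
print([(s[:4]+[235,165,0,0],s[4]) for s in st[1:] if s[4]>10])
E
```

```text
hole w [0.4821 0.0482 0.06  ] tip w [0.483  0.0456 0.0775]
hole s [0.4817 0.0494 0.06  ] tip s [0.4837 0.0516 0.0775]
179
[(array([242, 179,  32,  30]), np.int32(233)), (array([252, 186,  11,   8]), np.int32(71))]
```

send_rows(
  increments=[
    {"gripper":1,"linear":[-0.001,0.0015,0],"delta_rot":[0,0,0]},
    {"gripper":1,"linear":[-0.001,0.0015,0],"delta_rot":[0,0,0]},
    {"gripper":1,"linear":[-0.001,0.0015,-0.008],"delta_rot":[0,0,0]},
    {"gripper":1,"linear":[-0.001,0.0015,-0.015],"delta_rot":[0,0,0]},
    {"gripper":1,"linear":[-0.001,0.0015,-0.02],"delta_rot":[0,0,0]},
    {"gripper":1,"linear":[-0.001,0.0015,-0.025],"delta_rot":[0,0,0]},
    {"gripper":1,"linear":[-0.001,0.0015,-0.025],"delta_rot":[0,0,0]},
  ],
)

```text
clock: 13.85
position: [0.4799, 0.0469, 0.1152]
ee_rot: [-0.001, 0.639, 0.769, -0.001]
contact_force: [-0.3, 0.2, -0.8]
width: 0.0148
gripper_force: 49.7
```

```bash
python3 - <<'E'
from h import *
s=get_state();print(s['clock'],s['position'],s['contact_force'],s['gripper_force'])
w=snap('wrist','w8')['pixels']; d=snap('side','s8')['pixels']
x,y=171,146
W=np.hstack([cv2.resize(w[140:240,205:305],(450,450),interpolation=cv2.INTER_CUBIC),cv2.resize(d[y+20:y+80,x+17:x+64],(350,450),interpolation=cv2.INTER_CUBIC)])
cv2.imwrite('pics/m8.png',cv2.convertScaleAbs(W,alpha=1.6))
E
```

```text
13.85 [0.4799213  0.04688715 0.11523427] [-0.26761897  0.19301108 -0.76136412] 49.653112292289734
```

View pics/m8.png

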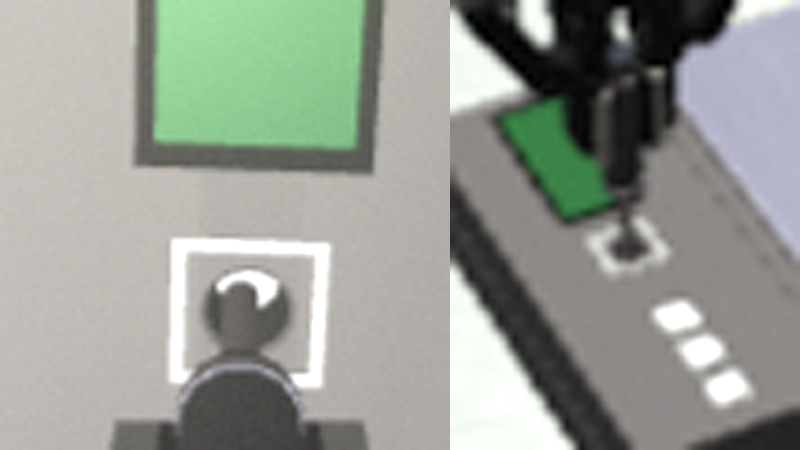

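The pin is in the hole with the button visible beneath it. The pin sits about 1.5 mm left (-x) of centre, so I'll correct and press.

send_rows(
  increments=[
    {"gripper":1,"linear":[0.0015,0,0],"delta_rot":[0,0,0]},
    {"gripper":1,"linear":[0.0015,0,-0.004],"delta_rot":[0,0,0]},
    {"gripper":1,"linear":[0.0015,0,-0.007],"delta_rot":[0,0,0]},
    {"gripper":1,"linear":[0.0015,0,-0.009],"delta_rot":[0,0,0]},
    {"gripper":1,"linear":[0.0015,0,-0.01],"delta_rot":[0,0,0]},
    {"gripper":1,"linear":[0.0015,0,-0.01],"delta_rot":[0,0,0]},
  ],
)

```text
clock: 14.55
position: [0.4823, 0.0469, 0.1064]
ee_rot: [0.0, 0.639, 0.769, 0.0]
contact_force: [-0.6, 0.6, 1.8]
width: 0.0145
gripper_force: 49.9
```

send_rows(
  increments=[
    {"gripper":1,"linear":[0,0,-0.001],"delta_rot":[0,0,0]},
    {"gripper":1,"linear":[0,0,-0.001],"delta_rot":[0,0,0]},
    {"gripper":1,"linear":[0,0,-0.001],"delta_rot":[0,0,0]},
  ],
)

```text
clock: 14.85
position: [0.4823, 0.0468, 0.1054]
ee_rot: [0.0, 0.639, 0.769, 0.0]
contact_force: [0.4, -0.0, 2.6]
width: 0.0148
gripper_force: 49.9
```

send_rows(
  increments=[
    {"gripper":1,"linear":[0,0,-0.001],"delta_rot":[0,0,0]},
    {"gripper":1,"linear":[0,0,-0.002],"delta_rot":[0,0,0]},
    {"gripper":1,"linear":[0,0,-0.002],"delta_rot":[0,0,0]},
    {"gripper":1,"linear":[0,0,-0.002],"delta_rot":[0,0,0]},
  ],
)

```text
clock: 15.25
position: [0.4825, 0.0468, 0.1046]
ee_rot: [0.001, 0.639, 0.769, 0.0]
contact_force: [-1.5, 0.9, 11.8]
width: 0.0149
gripper_force: 51.2
```

send_rows(
  increments=[
    {"gripper":1,"linear":[0,0,-0.001],"delta_rot":[0,0,0]},
    {"gripper":1,"linear":[0,0,-0.001],"delta_rot":[0,0,0]},
    {"gripper":1,"linear":[0,0,-0.001],"delta_rot":[0,0,0]},
  ],
)

```text
clock: 15.55
position: [0.4827, 0.0468, 0.1044]
ee_rot: [0.001, 0.639, 0.769, 0.001]
contact_force: [-2.7, -0.2, 16.9]
width: 0.0149
gripper_force: 51.7
```

send_rows(
  increments=[
    {"gripper":1,"linear":[0,0,0.0005],"delta_rot":[0,0,0]},
    {"gripper":1,"linear":[0,0,0.0005],"delta_rot":[0,0,0]},
    {"gripper":1,"linear":[0,0,0.0005],"delta_rot":[0,0,0]},
    {"gripper":1,"linear":[0,0,0.0005],"delta_rot":[0,0,0]},
    {"gripper":1,"linear":[0,0,0.0005],"delta_rot":[0,0,0]},
  ],
)

```text
clock: 16.05
position: [0.4826, 0.0468, 0.1045]
ee_rot: [0.001, 0.639, 0.769, 0.001]
contact_force: [-2.4, 0.0, 14.2]
width: 0.0148
gripper_force: 51.3
```

```bash
python3 - <<'E'
from h import *
s=get_state();print(s['clock'],s['position'],s['contact_force'],s['gripper_force'])
w=snap('wrist','w9')['pixels'];d=snap('side','s9')['pixels']
q=proj('s9',[.634,.078,.12]).astype(int)
W=np.hstack([cv2.resize(w[140:240,205:305],(450,450),interpolation=cv2.INTER_CUBIC),cv2.resize(d[q[1]-58:q[1]+59,q[0]-60:q[0]+31],(350,450),interpolation=cv2.INTER_CUBIC)])
cv2.imwrite('pics/m9.png',cv2.convertScaleAbs(W,alpha=1.6))
E
```

```text
16.05 [0.48262398 0.04680352 0.10448594] [-2.42774084  0.03727079 14.21241287] 51.27959132194519
```

View pics/m9.png

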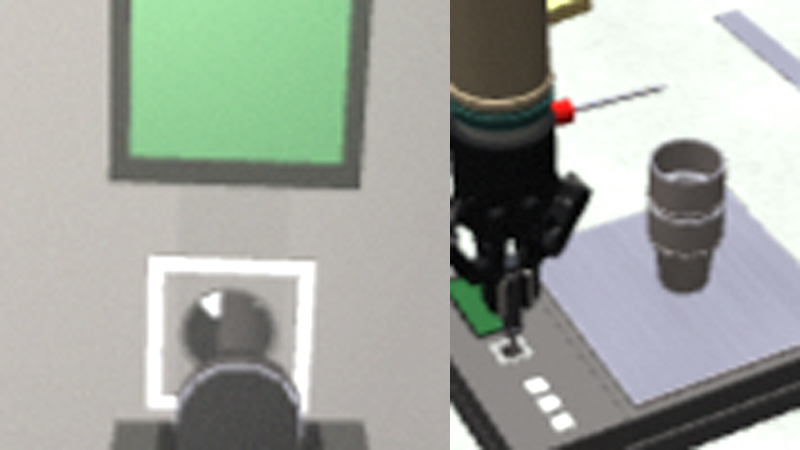

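The pin sits deep in the hole on the depressed button, and the cups are nested, upright and clear of the arm. I'm handing in the job.

```bash
python3 -c "
from rig import sign_off; print(sign_off())"
```

```text
the job is handed in; nothing more can be done
None
```

The job is handed in with no verdict shown: the bench cup is nested upright in the pan cup and released, and the gripped smallest punch is pressing the zero button against its stop at about 14 N.

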